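# Put the two flat D cells on charge

### The arm

A 7-joint arm with a two-finger parallel gripper is mounted at the origin on the work surface. World frame = base frame: x ahead of the robot, y to its left, z up, the work surface at z = 0. Lengths are in m, angles in rad, forces in N, time in s.
With the tool pointing down it reaches from about 0.4 to 0.85 m from the base axis. Payload 6.9 kg.
Tool frame: the origin (TCP) lies midway between the tips of the shut fingers; the grasp point (between the pads) lies behind it (ctrl.pinch_z is the z of the grasp point in the tool frame, in m); z points along the fingers, y is the direction in which the jaws open and shut (so a half turn about z gives the same grasp; the last joint's range is limited). The gripper opens to 85 mm and grips with 20 to 120 N. Pads are 22 mm wide; open, the fingers measure 114 mm over their backs; the gripper's body (76 mm by 85 mm) begins 54 mm behind the grasp point. The pads swing forward as they close: fully open they stand 13 mm farther back than shut.
Start: joints at [1.258, 0.507, -0.238, 1.5, 0.126, 1.149, -0.155], TCP at [0.254, -0.571, 0.231] pointing down, gripper open.
Joint ranges: [-3.08, 3.08], [-0.24, 2.05], [-1.43, 1.35], [0, 2.5], [-1.52, 4.66], [0.17, 1.96], [-2.89, 2.89]. Speed limits (rad/s): [2.39, 2.39, 3.14, 3.14, 3.14, 3.14, 3.14].

### API

Orientations are given as a unit quaternion [w, x, y, z].
In Python, from station import ctrl, get_state, vision, ticket, models gives the robot as it stands. Calls block until the motion is done:
- ctrl.movep(position, orientation): joint-space move of the TCP to a pose.
- ctrl.movel(position, frame=None, max_speed=0.15): straight line of the TCP; frame=None keeps the orientation; max_speed is the mean speed in m/s.
- ctrl.set_joints(angles): joint-space move.
- ctrl.ungrasp() and ctrl.close_gripper(force=None): open the fingers fully, or close them until they stop; force is the grip in N (None keeps the last).
- ctrl.pause(seconds).
- ctrl.ik(position, orientation): joint angles nearest the present ones, or None.
- get_state(): the state.
- vision.grab_frame(name): name is "scene" or "top" or "wrist"; returns (picture, depth): 480x640x3 uint8, blue, green, red; 480x640 float32, m along the optical axis (not along the pixel's ray), 0 where there is no reading.
- vision.camera_info(name): a dict with "mtx" (3x3 intrinsics, pixels), "R" (3x3) and "t" (3): a world point X has camera coordinates R X + t; the wrist camera has in their place "hand_eye" (4x4, takes a point from camera to tool coordinates, whose origin is the TCP and whose axes are the flange's). Camera axes: x right, y down, z forward; pixel columns grow to the right and rows downward; lengths in m; the calibration is good to about 2 mm. The wrist camera is an equidistant fisheye: a pixel r from the principal point sees the ray r / f radians off the axis. A picture is of the moment at which its call begins: read the wrist's pose just before it. camera_info takes no time and is no camera call.
A pose or a line that the arm cannot do raises ctrl.Unreachable and nothing moves.
- ticket.close_job(): hands the job in, once; it reports no verdict.
Trained networks look in the newest picture that a camera, given by its name, has taken for a name from the list of things; names that differ only in an ending like _2 or _b are one class to them, and where a whole thing is asked for, a point or a joint stands for the part that bears it (a point fixed in the world has none). Each returns a list of dicts, best first, with "p" (0 to 1); they miss things now and then, are a little off and sometimes report something else, mostly with a low value. They report only what shows in the picture. A call takes as long as a camera call. They do not tell look-alikes from the thing itself.
- models.recognise(camera, target): "point" ([column, row] in pixels, amid what is visible of it).
- models.masks_of(camera, target): "mask" (480x640 bool, what is visible of it) and "point" ([column, row] in pixels, amid what is visible of it).
The state is a dict: "time": time; "qpos": joint angles; "qd": joint speeds; "tau": joint torques, N m; "tcp_pos": TCP position; "eef_rot": TCP orientation; "contact_force": force on the tool from outside, world axes, zero at the start; "wrist_torque": the same for the moment, N m; "width": finger opening in m.
Only numpy, scipy, OpenCV 4.12 (cv2) and the standard library are available. Lean on these libraries where they do the work, as an engineer would, in place of code of your own. Each camera call takes 0.05 s, during which the arm holds its last target.

### The job

Put the two loose D cells on charge: lay one in each empty bay of the charger, the same way round as the cell already in it, flat end pushing the spring contact back and button end against the fixed contact, setting each one down in its cradle rather than dropping it. Then flick the toggle on the steel faceplate fully over to its other side to switch the charger on. Leave the cell that is already charging and everything else on the counter where they are.

Things in the scene. Friction and masses are not known exactly. Their poses are not given: they have to be found in the camera images.
- cell_a: D cell, 34 mm diameter, 61.5 mm long with its button, 125 to 185 g, black jacket; rolls freely. Origin on its axis at mid length (17 mm up when lying); x points along the cell to the button end (bare steel for 9 mm with a neck groove, then a button 11 mm across, 2.25 mm proud); y and z turn as it rolls. Lies loose on the counter at any heading.
- cell_b: D cell, 34 mm diameter, 61.5 mm long with its button, 125 to 185 g, black jacket; rolls freely. Origin on its axis at mid length (17 mm up when lying); x points along the cell to the button end (bare steel for 9 mm with a neck groove, then a button 11 mm across, 2.25 mm proud); y and z turn as it rolls. Same as cell_a, loose elsewhere on the counter.
- cell_in: identical D cell that already lies in the charger's middle bay (same axes); it stays there
- cell_a_button (a point): tip of cell_a's button, 30.75 mm from the cell's origin along its x
- cell_in_button (a point): tip of cell_in's button, resting on the fixed contact
- cell_b_button (a point): tip of cell_b's button, 30.75 mm from the cell's origin along its x
- charger: grey charger fixed to the counter, 127 x 206 mm (x -52 to 75), with three open bays 66 mm apart along its y (left bay +66, right bay -66); cells lie along its x, buttons to +x. Origin on the counter under the middle bay's centre, z up. Ribs between the bays are 16.5 mm high, so fingers beside a cell may reach down to about 18 mm; housing (x 38 to 75) 37 mm high, front cheeks (x -52 to -36) 26 mm
- fixed_contact (a point): face of the middle bay's fixed contact, on the bay's axis (charger x = 31, 27 mm up); the outer bays' are alike. Steel plate upright to 31 mm above the counter, then a lip leaning back to x = 38, 39 mm up. It takes the button
- spring_left (a joint): left bay's spring contact, a smooth steel plate: 0 = out (bay empty), face at charger x = -27 mm, upright to 21 mm above the counter, above that a lip leaning out 30 degrees from vertical to x = -37 mm, 38 mm up. It slides up to 12 mm to -x; 1.4 N plus 0.2 N per mm. A home cell holds it at about 0.0035 m
- spring_right (a joint): the same in the right bay. A level cell lowered about 3 mm to -x of the home point (from 7 mm short of it up to it) lands with its flat end's edge on the leaning lip and, pressed straight down into the cradle, pushes the contact back; let go, the spring slides it to the fixed contact. A cell left perched on the lip is not home: press its flat end down
- bay_left (a point): where the centre of a fully home cell lies in the left bay (+y of the charger), axes as the charger's: a smooth V cradle with 35 degree sides beds the cell with its axis 27 mm and its top 44 mm above the counter. Empty at the start
- bay_right (a point): the same for the right bay (-y of the charger). Empty at the start
- bay_middle (a point): the same for the middle bay, taken by cell_in from the start
- switch_box: grey surface box 104 x 66 mm fixed to the counter, with a steel faceplate 116 x 74 mm on top, 45 mm above the counter. Origin on the counter under its centre; x along its length to the end with the cable gland (reaches x = 74 mm); the toggle pivots at its centre, 46 mm up, and swings along x
- toggle (a joint): toggle lever, a black bat 36 mm long and 8 to 12 mm thick: 0 = off, leaning 0.4 rad towards -x of the switch box; 0.8 = on, leaning 0.4 rad towards +x. It starts within 0.08 of off and stays where it is left; it moves at 1 to 4 N at the tip
- toggle_tip (a point): tip of the toggle lever, 36 mm from its pivot, about 79 mm above the counter at either end
- power_bank: bystander: mint green power bank 68 x 108 x 22 mm, origin under its centre
- carabiner: bystander: steel carabiner with two keys lying flat, about 135 x 60 mm, up to 14 mm high, origin in the carabiner's loop on the counter, keys to -x
- votive: bystander: small glass votive dish, 68 mm across, 46 mm high, origin under its centre
- flashlight: bystander: black flashlight lying on its six-sided head, 137 mm long, 40 mm thick, origin under its middle, x towards the lens
- bike_light: bystander: white bike light 68 x 36 x 32 mm, origin under its centre, x towards the lens
- cup: bystander: white espresso cup, 68 mm across, 60 mm high, origin under its centre, handle to +y
There are look-alikes about, which are no part of the job. Leave any blue or purple look-alike of the cell_b alone.

How it is judged:
By the outcome, as a careful person would: the job done as asked, in the order asked, and still so for the second after the job is handed in, with the robot touching nothing.
It also fails if it takes over 64 s, if anything falls off the work surface, if the arm or the gripper's body presses on something with over 40 N, if the wrist force passes 120 N, or if a joint passes its speed limit or range.

## Working session

There is one attempt and no reset: what is moved stays moved. The work goes in short steps, each a Python script; the robot and the scene stay as the last script left them, time stands still between calls to the robot, and variables do not carry over. Pictures are saved under pics/ and viewed, and the job is handed in when it is done.

```bash
ls; mkdir -p pics
python3 - <<'E'
from station import ctrl, get_state, vision, ticket, models
import cv2, numpy as np
for n in ["scene","top","wrist"]:
    p,d=vision.grab_frame(n); cv2.imwrite(f"pics/{n}0.png",p); np.save(f"pics/{n}0.npy",d)
    i=vision.camera_info(n); print(n,{k:np.round(v,4).tolist() for k,v in i.items() if not isinstance(v,str)})
print(get_state()); print(ctrl.pinch_z)
E
```

```text
pics
scene {'mtx': [[568.9133, 0.0, 321.2282], [0.0, 568.9133, 244.0563], [0.0, 0.0, 1.0]], 'R': [[-0.6244, 0.7811, 0.009], [0.6704, 0.5418, -0.507], [-0.4009, -0.3105, -0.8619]], 't': [0.3516, -0.3348, 1.5707]}
top {'mtx': [[478.6479, 0.0, 332.7725], [0.0, 478.6479, 231.1989], [0.0, 0.0, 1.0]], 'R': [[-0.0097, -0.9999, 0.0118], [-0.9799, 0.0071, -0.1991], [0.199, -0.0135, -0.9799]], 't': [-0.0194, 0.5469, 1.0153]}
wrist {'mtx': [[371.6483, 0.0, 316.9068], [0.0, 371.6483, 241.4804], [0.0, 0.0, 1.0]], 'hand_eye': [[-0.0009, -0.9622, -0.2725, 0.0682], [1.0, -0.0009, 0.0, -0.0], [-0.0003, -0.2725, 0.9622, -0.1425], [0.0, 0.0, 0.0, 1.0]]}
{'time': 0.15, 'qpos': array([ 1.25848578,  0.5081348 , -0.23751908,  1.5009062 ,  0.12567415,
        1.1489112 , -0.15480283]), 'qd': array([ 0.00240169, -0.00239325,  0.00066401, -0.00275379,  0.00054158,
        0.0013236 , -0.00091449]), 'tau': array([-2.78179650e-03, -6.21012211e+01, -2.18975656e+00, -2.49840546e+01,
        1.25628785e-02,  9.24970256e-03, -4.09151983e-05]), 'tcp_pos': array([ 0.25337772, -0.57091066,  0.23063377]), 'eef_rot': array([-6.72337091e-04,  9.78261111e-01,  2.07375807e-01, -1.49252041e-04]), 'contact_force': array([ 0.63232469, -0.82598311, -0.54414302]), 'wrist_torque': array([ 0.09242338, -0.03024714,  0.03515513]), 'width': 0.08535695010374515}
-0.0187
```

View pics/scene0.png

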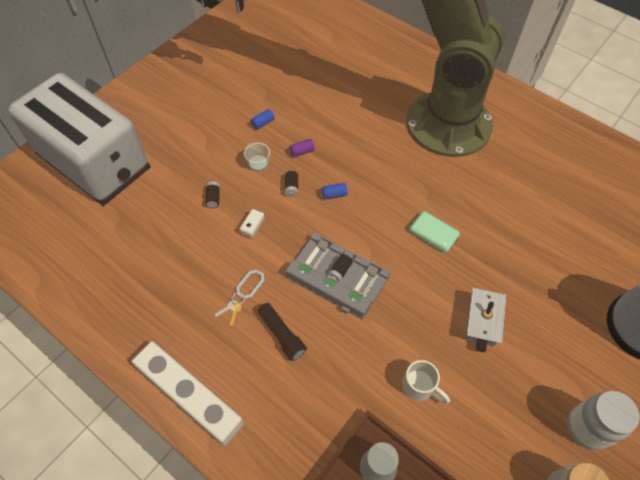

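View pics/top0.png

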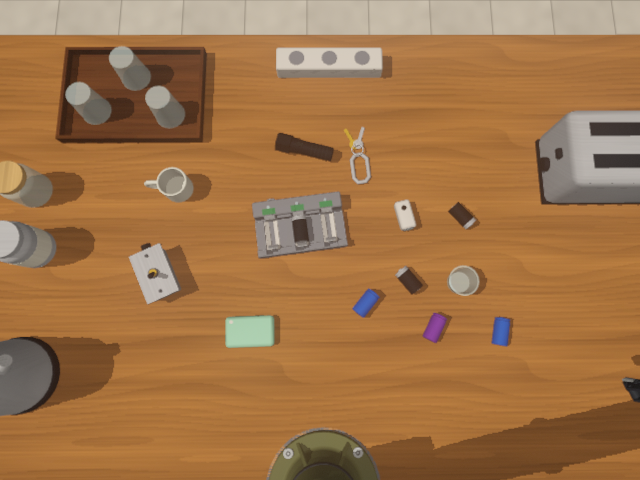

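View pics/wrist0.png

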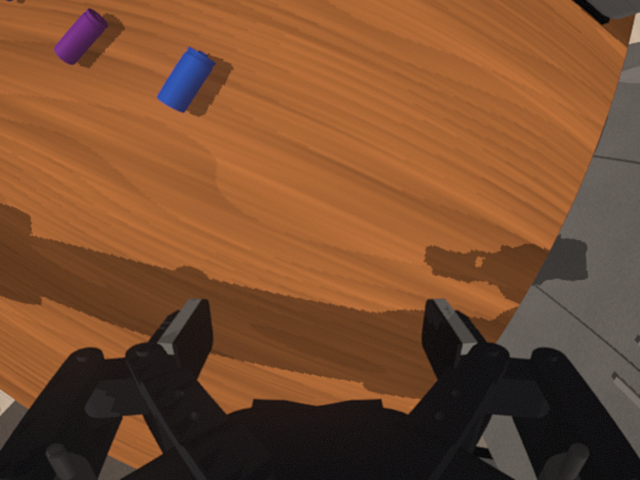

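Run:
```python
import cv2, numpy as np
t=cv2.imread("pics/top0.png"); s=cv2.imread("pics/scene0.png")
a=cv2.resize(t[190:310,380:490],None,fx=4,fy=4,interpolation=cv2.INTER_CUBIC)
b=cv2.resize(t[185:265,245:355],None,fx=3.2,fy=3.2,interpolation=cv2.INTER_CUBIC)
c=cv2.resize(t[235:310,125:185],None,fx=4,fy=4,interpolation=cv2.INTER_CUBIC)
im=np.zeros((600,800,3),np.uint8)
im[:480,:440]=a; im[:b.shape[0],445:445+b.shape[1]]=b; im[270:270+c.shape[0],445:445+c.shape[1]]=c
cv2.imwrite("pics/crops.png",im)
b=cv2.resize(s[160:330,190:400],None,fx=3.6,fy=3.5,interpolation=cv2.INTER_CUBIC);cv2.imwrite("pics/crops2.png",b)
```

```text
(no output)
```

View pics/crops.png

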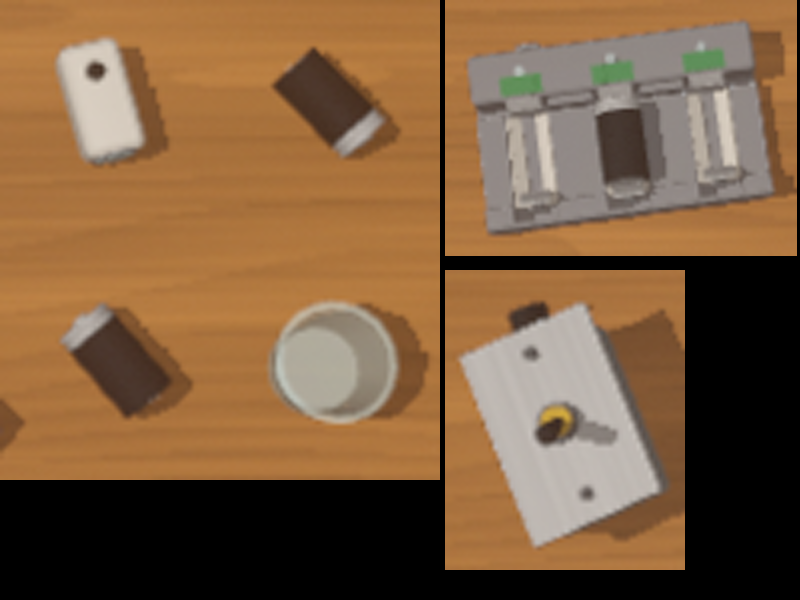

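View pics/crops2.png

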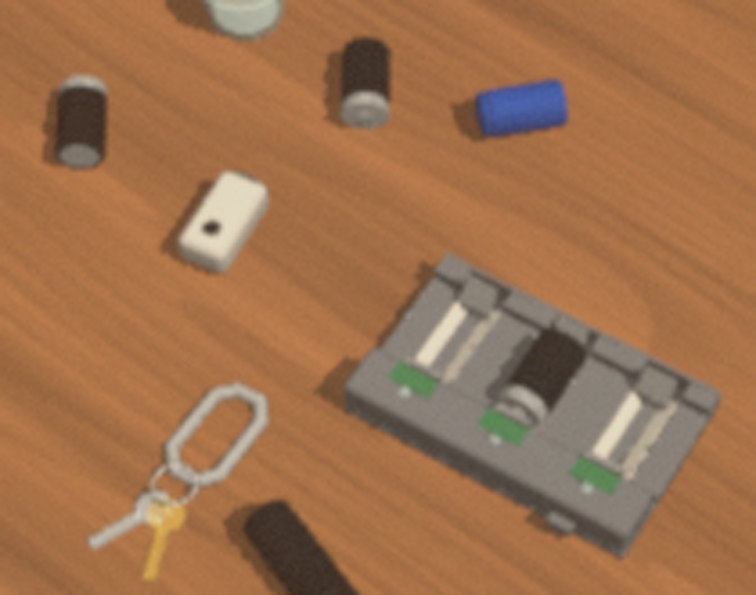

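```bash
cat > h.py <<'E'
from station import ctrl, get_state, vision, ticket, models
import cv2, numpy as np
from scipy.spatial.transform import Rotation as Rn
def Rq(q): return Rn.from_quat([q[1],q[2],q[3],q[0]])
def qdown(yaw):
    """tool down, tool x axis at world heading yaw: Rz(yaw)*Rx(pi)"""
    q=(Rn.from_euler('z',yaw)*Rn.from_euler('x',np.pi)).as_quat(); return [q[3],q[0],q[1],q[2]]
def cloud(name,d):
    i=vision.camera_info(name); K=i["mtx"]; v,u=np.mgrid[:480,:640]
    P=np.stack([(u-K[0,2])/K[0,0]*d,(v-K[1,2])/K[1,1]*d,d],-1)
    W=(P-i["t"])@i["R"]; W[d<=0]=np.nan
    return W
def wcloud(d,st):
    i=vision.camera_info("wrist");K=i["mtx"]; v,u=np.mgrid[:480,:640]
    x=u-K[0,2];y=v-K[1,2];r=np.hypot(x,y);th=r/K[0,0]
    s=np.where(r>0,np.tan(th)/np.maximum(r,1e-9),1/K[0,0])
    P=np.stack([x*s*d,y*s*d,d],-1)
    H=i["hand_eye"]; T=P@H[:3,:3].T+H[:3,3]
    W=T@Rq(st["eef_rot"]).as_matrix().T+st["tcp_pos"]; W[(d<=0)|(th>1.3)]=np.nan
    return W
def wproj(X,st):
    i=vision.camera_info("wrist");K=i["mtx"];H=i["hand_eye"]
    T=(np.atleast_2d(X)-st["tcp_pos"])@Rq(st["eef_rot"]).as_matrix()
    P=(T-H[:3,3])@H[:3,:3]
    th=np.arctan2(np.hypot(P[:,0],P[:,1]),P[:,2]);ph=np.arctan2(P[:,1],P[:,0])
    return np.stack([K[0,2]+K[0,0]*th*np.cos(ph),K[1,2]+K[1,1]*th*np.sin(ph)],-1)
E
python3 - <<'E'
from h import *
for cam in ["top","scene"]:
    p,d=vision.grab_frame(cam); W=cloud(cam,d); 
    print(cam,"table z",np.nanmedian(W[400:410,400:450,2]) if cam=="top" else np.nanmedian(W[150:160,350:380,2]))
    for t in ["cell_a","charger","switch_box","toggle","cell_in","spring_left"]:
        for r in models.masks_of(cam,t):
            m=r["mask"]; X=W[m]; X=X[~np.isnan(X[:,0])]
            if len(X)<4: print(t,r["p"],r["point"],len(X)); continue
            c=np.median(X[:,:2],0); R=cv2.minAreaRect(X[:,:2].astype(np.float32))
            print(t,round(r["p"],2),np.round(r["point"]),len(X),"med",c.round(4),"rect",np.round(R[0],4),np.round(R[1],4),round(R[2],1),"zmax",np.percentile(X[:,2],95).round(4))
E
```

```text
top table z -0.001282644088132676
cell_a 0.95 [435. 330.] 418 med [ 0.3325 -0.2463] rect [ 0.3325 -0.2493] [0.0383 0.0603] 57.6 zmax 0.0345
cell_a 0.7 [366. 301.] 407 med [ 0.3887 -0.0946] rect [ 0.3906 -0.0959] [0.0342 0.0615] 50.9 zmax 0.0347
cell_a 0.68 [408. 279.] 376 med [ 0.4387 -0.1931] rect [ 0.4406 -0.1942] [0.0595 0.0341] 39.8 zmax 0.0347
cell_a 0.65 [461. 212.] 329 med [ 0.5872 -0.3226] rect [ 0.5875 -0.3243] [0.0565 0.0296] 44.2 zmax 0.0347
charger 0.88 [291. 229.] 4678 med [0.5724 0.0575] rect [0.5744 0.0564] [0.1417 0.2128] 8.2 zmax 0.0386
switch_box 0.65 [156. 274.] 2020 med [0.4576 0.3718] rect [0.4663 0.387 ] [0.1432 0.0904] 24.5 zmax 0.0485
toggle 0.7 [299. 150.] 900 med [0.754  0.0515] rect [0.7574 0.049 ] [0.1496 0.0564] 66.9 zmax 0.0404
cell_in 0.63 [299. 228.] 374 med [0.5561 0.0501] rect [0.5583 0.0516] [0.0602 0.0325] 7.6 zmax 0.0448
cell_in 0.25 [274. 245.] 34 med [0.5154 0.1122] rect [0.517  0.1126] [0.0102 0.0161] 14.6 zmax 0.0383
scene table z -0.0011076616835126092
cell_a 0.82 [261. 120.] 305 med [ 0.3286 -0.3884] rect [ 0.3155 -0.3978] [0.0861 0.0488] 12
[... 263 characters left out ...]
974 -0.0915] rect [ 0.3936 -0.0951] [0.0352 0.0595] 48.9 zmax 0.0349
cell_a 0.61 [305. 147.] 290 med [ 0.3416 -0.2426] rect [ 0.3375 -0.2459] [0.0339 0.0594] 65.9 zmax 0.0344
charger 0.89 [339. 281.] 4354 med [0.5791 0.0681] rect [0.5742 0.0544] [0.1375 0.2073] 7.3 zmax 0.0385
switch_box 0.68 [484. 320.] 2066 med [0.4669 0.3778] rect [0.45  0.378] [0.1622 0.0877] 24.3 zmax 0.0495
cell_in 0.9 [341. 267.] 357 med [0.5634 0.0557] rect [0.561  0.0507] [0.0605 0.0379] 7.4 zmax 0.0449
spring_left 0.73 [296. 182.] 313 med [ 0.4487 -0.1884] rect [ 0.4435 -0.1927] [0.0657 0.0332] 38.9 zmax 0.0347
spring_left 0.52 [372. 272.] 84 med [0.5202 0.1146] rect [0.5181 0.1141] [0.0188 0.0211] 22.4 zmax 0.0372
```

View pics/w1.png

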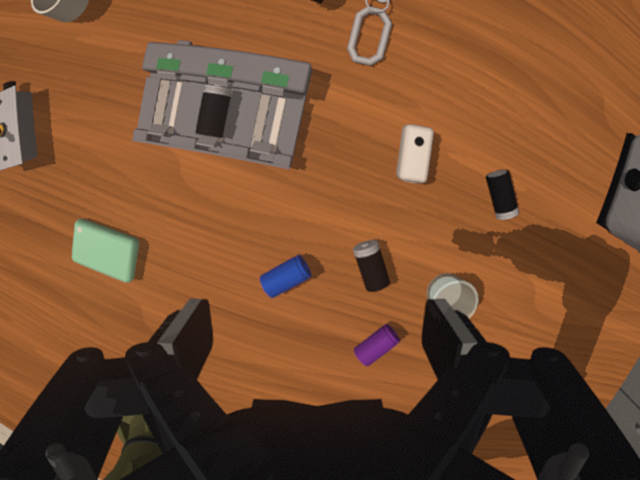

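```bash
cat >> h.py <<'E'
from scipy.optimize import least_squares
def fitcell(X,zc,c0,yaw0):
    """X points on the cell surface; axis height zc"""
    def f(p):
        c=p[:2];n=np.array([-np.sin(p[2]),np.cos(p[2])])
        return np.hypot((X[:,:2]-c)@n,X[:,2]-zc-p[3])-.017
    r=least_squares(f,[*c0,yaw0,0],loss='soft_l1',f_scale=.001)
    p=r.x;u=np.array([np.cos(p[2]),np.sin(p[2])]);s=(X[:,:2]-p[:2])@u
    ok=np.abs(r.fun)<.004
    lo,hi=np.percentile(s[ok],[1,99]); n=np.array([-u[1],u[0]])
    return p,lo,hi,p[:2]+u*(lo+hi)/2,np.abs(r.fun).mean()
E
cat > fit.py <<'E'
from h import *
import math
def run(name,W,zoff,targets,tag):
    for t,zc,c0,y0 in targets:
        for r in models.masks_of(name,t):
            m=cv2.erode(r["mask"].astype(np.uint8),np.ones((3,3)))>0 if False else r["mask"]
            X=W[m];X=X[~np.isnan(X[:,0])]; X=X-[0,0,zoff]; X=X[X[:,2]>(zc-.002)]
            if len(X)<30: continue
            if np.linalg.norm(np.median(X[:,:2],0)-c0)<.04:
                p,lo,hi,c,e=fitcell(X,zc,c0,math.radians(y0))
                print(tag,t,round(r["p"],2),"yaw",round(math.degrees(p[2]),1),"c",c.round(4),"len",round(hi-lo,4),"dz",round(p[3],4),"err",round(e,4),len(X))
T=[("cell_a",.017,np.array([.44,-.193]),42),("cell_a",.017,np.array([.588,-.324]),-136),("cell_in",.027,np.array([.56,.051]),7.5)]
if __name__=="__main__":
    st=get_state(); p,d=vision.grab_frame("wrist"); W=wcloud(d,st); 
    tz=np.nanmedian(W[180:230,180:300,2]); print("tz",tz)
    run("wrist",W,tz,T,"wrist")
    for c in ["top","scene"]:
        p,d=vision.grab_frame(c); run(c,cloud(c,d),-.0012,T,c)
E
python3 fit.py
```

```text
tz -0.0001746332621568314
wrist cell_a 0.57 yaw 39.0 c [ 0.4395 -0.1969] len 0.0581 dz -0.0006 err 0.0011 1250
wrist cell_a 0.58 yaw -138.3 c [ 0.5897 -0.3281] len 0.0582 dz -0.0003 err 0.001 1116
wrist cell_in 0.69 yaw 7.6 c [0.5569 0.0497] len 0.0571 dz -0.0003 err 0.0007 1338
top cell_in 0.61 yaw 7.4 c [0.5576 0.0517] len 0.0581 dz -0.0 err 0.0015 386
scene cell_a 0.7 yaw 38.0 c [ 0.4429 -0.1937] len 0.0616 dz -0.0007 err 0.0024 292
scene cell_in 0.96 yaw 7.2 c [0.5596 0.0524] len 0.0609 dz -0.0002 err 0.0019 365
```

```bash
cat >> h.py <<'E'
import math
AL=math.radians(10)
def qt(yaw,al=AL):
    r=(Rn.from_euler('z',yaw)*Rn.from_euler('x',math.pi+al)).as_quat(); return [r[3],r[0],r[1],r[2]]
def dvec(q): return Rq(q).as_matrix()[:,2]
def look(c0,yaw0,zc,fn=None,rad=.045):
    st=get_state(); p,d=vision.grab_frame("wrist"); W=wcloud(d,st)
    if fn: cv2.imwrite(fn,p)
    dx=W[...,:2]-c0; u=np.array([math.cos(yaw0),math.sin(yaw0)]); n=np.array([-u[1],u[0]])
    m=(np.abs(dx@u)<rad)&(np.abs(dx@n)<.024)&(W[...,2]>zc+.001)&(W[...,2]<zc+.022)
    X=W[m]; r=fitcell(X,zc,c0,yaw0)
    print("look yaw",round(math.degrees(r[0][2]),2),"c",r[3].round(4),"len",round(r[2]-r[1],4),"dz",round(r[0][3],4),"err",round(r[4],4),len(X))
    return r,st,p,W
E
python3 - <<'E'
from h import *
yaw=math.radians(39); q=qt(yaw); A=np.array([.4403,-.1963,.017])
ctrl.movep(A-.12*dvec(q),q); print(get_state()["time"])
r,*_=look(A[:2],yaw,.017,"pics/w2.png")
E
```

```text
4.3417
look yaw 39.44 c [ 0.4392 -0.197 ] len 0.0582 dz -0.0007 err 0.0007 3776
```

View pics/w2.png

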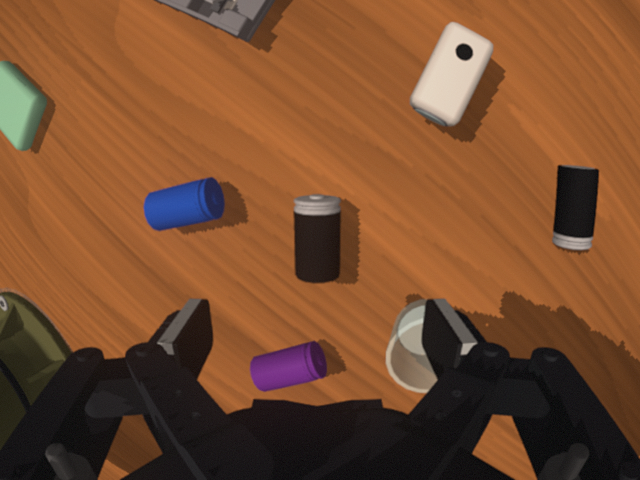

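Run:
```python
from h import *
yaw=math.radians(39.4); q=qt(yaw); A=np.array([.4400,-.1963,.0165]); d=dvec(q)
ctrl.movel(A+.0048*d,q,max_speed=.12); 
ctrl.close_gripper(60); s=get_state(); print(s["time"],s["width"],s["contact_force"].round(1),s["tcp_pos"])
ctrl.movel(s["tcp_pos"]+[0,0,.1],max_speed=.2); s=get_state(); print(s["time"],s["width"],s["contact_force"].round(1))
p,_=vision.grab_frame("wrist"); cv2.imwrite("pics/w3.png",p)
```

```text
6.1167 0.03187776394700452 [-1.  -0.6  6.3] [ 0.43961079 -0.19579612  0.01230576]
6.7667 0.03206503722869636 [ 0.6 -0.2 -2.4]
```

View pics/w3.png

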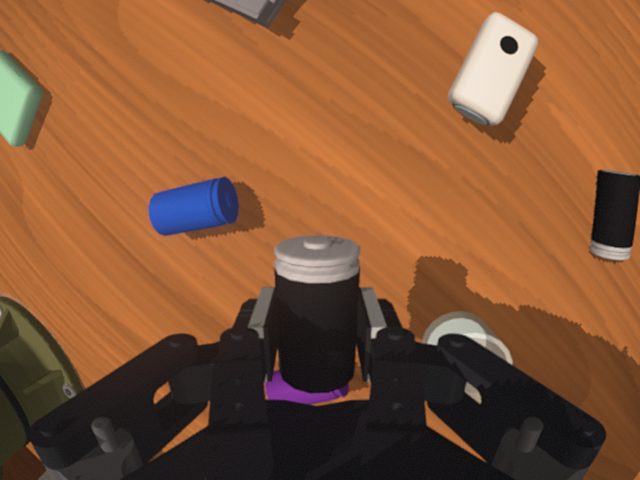

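```bash
cat >> h.py <<'E'
def inhand(fn=None):
    st=get_state(); p,d=vision.grab_frame("wrist"); W=wcloud(d,st)
    if fn: cv2.imwrite(fn,p)
    T=(W-st["tcp_pos"])@Rq(st["eef_rot"]).as_matrix()
    m=(np.abs(T[...,0])<.05)&(np.abs(T[...,1])<.013)&(T[...,2]>-.035)&(T[...,2]<.002)
    X=T[m]
    def f(p): # axis: y=p0+p1*x, z=p2+p3*x
        a=np.array([0,p[0],p[2]]);u=np.array([1,p[1],p[3]]);u/=np.linalg.norm(u)
        return np.linalg.norm(np.cross(X-a,u),axis=1)-.017
    r=least_squares(f,[0,0,-.005,0],loss='soft_l1',f_scale=.0007); ok=np.abs(r.fun)<.0015
    lo,hi=np.percentile(X[ok,0],[1,99])
    print("inhand y0,yaw,z0,pitch",r.x.round(4),"x",lo.round(4),hi.round(4),ok.sum(),len(X)); return r.x,lo,hi
E
python3 - <<'E'
from h import *
inhand(); print(get_state()["tcp_pos"])
E
```

```text
inhand y0,yaw,z0,pitch [-0.0003  0.0023 -0.0039  0.0167] x -0.0296 0.0279 8837 10031
[ 0.43859773 -0.19560064  0.11092109]
```

Run:
```python
from h import *
yaw=math.radians(7.5); q=qt(yaw); B=np.array([.5667,-.0154,.027]); d=dvec(q)
u=np.array([math.cos(yaw),math.sin(yaw),0])
ctrl.movep(B-.003*u+.004*d+[0,0,.10],q); s=get_state(); print(s["time"],s["tcp_pos"],s["width"])
look(np.array([.558,.0503]),yaw,.027,"pics/w4.png")
inhand()
```

```text
7.7417 [ 0.56267558 -0.01655892  0.12202937] 0.03148042564159733
look yaw 7.57 c [0.5601 0.0499] len 0.0846 dz -0.0011 err 0.0019 5606
inhand y0,yaw,z0,pitch [ 0.0003  0.0051 -0.004   0.0171] x -0.0296 0.0278 8825 10019
```

View pics/w4.png

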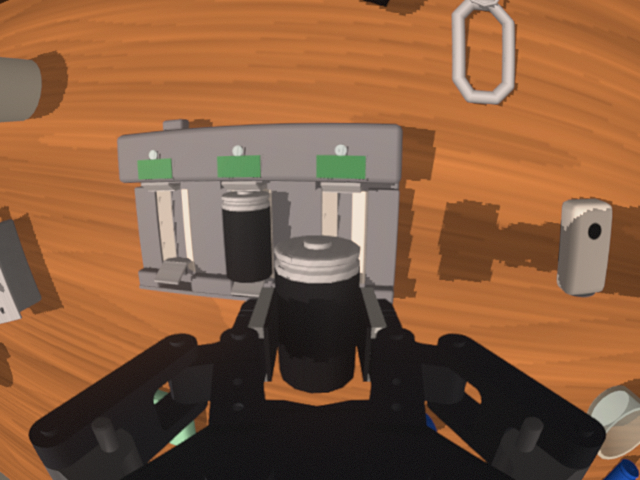

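```bash
cat >> h.py <<'E'
def chpts(O,yaw,P):
    c,s=math.cos(yaw),math.sin(yaw); P=np.atleast_2d(P)
    return np.stack([O[0]+c*P[:,0]-s*P[:,1],O[1]+s*P[:,0]+c*P[:,1],P[:,2]],-1)
def overlay(p,st,O,yaw,fn):
    im=cv2.resize(p,None,fx=2,fy=2,interpolation=cv2.INTER_CUBIC)
    def line(a,b,col):
        t=np.linspace(0,1,30)[:,None]; X=chpts(O,yaw,np.array(a)*(1-t)+np.array(b)*t)
        uv=(wproj(X,st)*2+.5).round().astype(int).reshape(-1,1,2); cv2.polylines(im,[uv],False,col,1)
    r=.103;k=.001
    for a,b in [((75,103,37),(75,-103,37)),((38,103,37),(38,-103,37)),((75,-103,37),(38,-103,37)),((75,103,37),(38,103,37)),((-52,103,26),(-52,-103,26))]:
        line(np.array(a)*k,np.array(b)*k,(0,255,255))
    line((-.0285,0,.044),(.0285,0,.044),(0,0,255)); line((-.0285,-.017,.027),(-.0285,.017,.027),(0,0,255)); 
    for y in (66,-66): line((-.027,y*k,.0165),(.031,y*k,.0165),(255,0,255)); 
    cv2.imwrite(fn,im[200:640,200:900])
E
python3 - <<'E'
from h import *
s=get_state(); print(s["tcp_pos"],s["time"])
r,st,p,W=look(np.array([.558,.0503]),math.radians(7.5),.030,None,.031)
# cell_in fit w/ correct height: 
m=(np.abs(W[...,0]-.558)<.026)&(np.abs(W[...,1]-.0503)<.02)&(W[...,2]>.03)&(W[...,2]<.05)
print(fitcell(W[m],.027,[.558,.05],.13))
# housing top plane points => fit rect
m=(W[...,2]>.0345)&(W[...,2]<.0395)&(W[...,0]>.585)&(W[...,0]<.66)&(np.abs(W[...,1]-.05)<.13)
X=W[m]; print(len(X),cv2.minAreaRect(X[:,:2].astype(np.float32)), np.median(X[:,2]))
overlay(p,st,np.array([.558,.0502]),math.radians(7.5),"pics/o4.png")
E
```

```text
[ 0.56281931 -0.0174536   0.12232981] 7.8417
look yaw 7.73 c [0.5573 0.0497] len 0.0578 dz -0.0037 err 0.0007 3816
(array([ 3.78636757e+00,  4.84135304e-01,  1.33728956e-01, -6.24089447e-04]), np.float64(-3.2838427732167608), np.float64(-3.231707288987602), array([0.55767925, 0.0497738 ]), np.float64(0.0004904633942564059))
15632 ((0.6076082587242126, 0.05613607168197632), (0.048630062490701675, 0.20557096600532532), 7.451759338378906) 0.036965259513174836
```

View pics/o4.png

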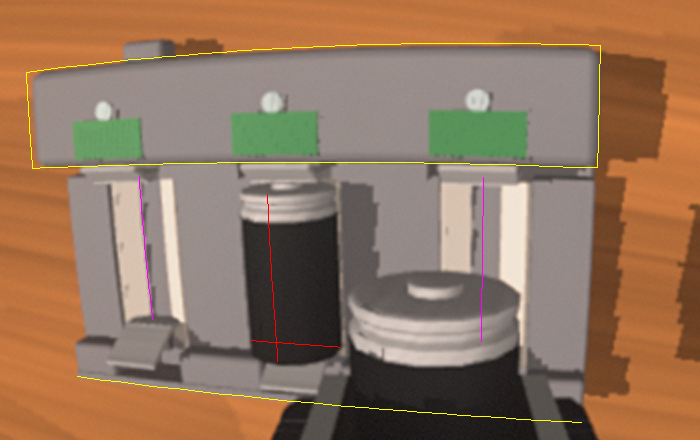

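Run:
```python
from h import *
yaw=math.radians(7.5); q=qt(yaw); B=np.array([.5667,-.0154,.027]); d=dvec(q);u=np.array([math.cos(yaw),math.sin(yaw),0])
print(B-.003*u+.004*d+[0,0,.10],d)
for i in range(2):
  s=get_state(); print(s["tcp_pos"],s["time"],np.abs(s["qd"]).max(), dvec(s["eef_rot"])); ctrl.pause(.3)
r,st,p,W=look(np.array([.558,.0503]),math.radians(7.5),.027,None,.031)
```

```text
[ 0.563635   -0.01510293  0.12306077] [-0.02266564  0.17216259 -0.98480775]
[ 0.56296407 -0.01737577  0.12252897] 7.8917 0.006541186741791371 [-0.02352114  0.17123097 -0.98495011]
[ 0.56358769 -0.01565254  0.1231074 ] 8.1917 0.006205657943542826 [-0.02244434  0.17206867 -0.98482924]
look yaw 7.76 c [0.5573 0.0498] len 0.0577 dz -0.0007 err 0.0008 3943
```

```bash
cat >> h.py <<'E'
O=np.array([.5584,.0499]); CY=math.radians(7.5)
def place(bay_y, toolyaw, xo, zoff=.004, dx=-.0035, zs=(.055,.045,.037,.031,.0285,.027,.026), fmax=14, hx=0.):
    q=qt(toolyaw); d=dvec(q)
    h=np.array([math.cos(toolyaw),math.sin(toolyaw),0])*hx
    for z in zs:
        T=chpts(O,CY,[[dx,bay_y,z]])[0]+zoff*d-h
        ctrl.movel(T,q,max_speed=.06); s=get_state()
        print("z",z,"err",((s["tcp_pos"]-T)*1e3).round(1),"F",s["contact_force"].round(1),"w",round(s["width"],4),"t",round(s["time"],2))
        if abs(s["contact_force"][2])>fmax: print("fmax");break
E
python3 - <<'E'
from h import *
s=get_state(); print(s["contact_force"])
place(-.066,CY,0,hx=.0002,zs=(.055,.045,.037,.031,.0285))
p,_=vision.grab_frame("wrist"); cv2.imwrite("pics/w5.png",p); inhand()
E
```

```text
[ 0.33853545 -0.37174952 -1.27349496]
z 0.055 err [0.3 0.  0.4] F [-0.  -0.5 -1.8] w 0.0317 t 9.89
z 0.045 err [ 0.4  0.  -0.3] F [ 1.9 -0.2 -1.5] w 0.0317 t 10.21
z 0.037 err [ 0.1  0.  -0.4] F [ 1.6  0.3 -2.5] w 0.0316 t 10.49
z 0.031 err [-0.2 -0.  -0.5] F [ 2.2 -0.2 -1.8] w 0.0315 t 10.74
z 0.0285 err [-0.  -0.  -0.1] F [ 2.9  1.2 -3.2] w 0.0319 t 10.99
inhand y0,yaw,z0,pitch [ 0.0005  0.0581 -0.0036  0.062 ] x -0.0293 0.049 7475 13240
```

View pics/w5.png

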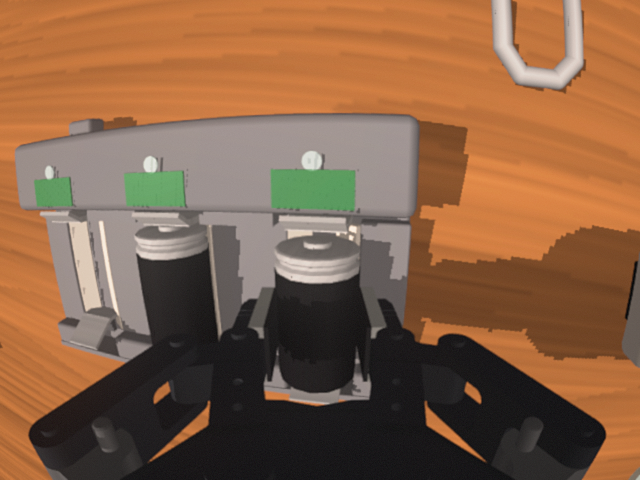

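Run:
```python
from h import *
place(-.066,CY,0,hx=.0002,zs=(.0275,.0265,.0258),fmax=9)
s=get_state(); print(s["tcp_pos"],s["contact_force"])
```

```text
z 0.0275 err [0.1 0.  0. ] F [ 3.1  0.4 -1.6] w 0.0317 t 11.34
z 0.0265 err [0.1 0.1 0. ] F [ 2.9  0.5 -0.7] w 0.0317 t 11.59
z 0.0258 err [0.2 0.3 0.5] F [0.3 1.2 5.8] w 0.0319 t 11.84
[ 0.5634411  -0.01504588  0.02233956] [0.33362597 1.18808304 5.79217249]
```

Run:
```python
from h import *
ctrl.ungrasp(); s=get_state(); print(s["time"],s["width"],s["contact_force"].round(1))
d=dvec(s["eef_rot"])
p,_=vision.grab_frame("wrist"); cv2.imwrite("pics/w6.png",p)
ctrl.movel(s["tcp_pos"]-.11*d,max_speed=.2); s=get_state(); print(s["time"])
r,st,p,W=look(O,CY,.027,"pics/w7.png",.031)
r=look(chpts(O,CY,[[0,-.066,0]])[0][:2],CY,.027,None,.031)
print(chpts(O,CY,[[0,-.066,0]]))
```

```text
12.4167 0.08554333368991873 [ 0.2 -1.  -0.4]
13.1667
look yaw 7.8 c [0.5573 0.0498] len 0.0578 dz -0.0006 err 0.0009 3673
look yaw 7.77 c [ 0.5659 -0.0157] len 0.0577 dz -0.0007 err 0.0008 4389
[[ 0.56701473 -0.01553536  0.        ]]
```

View pics/w6.png

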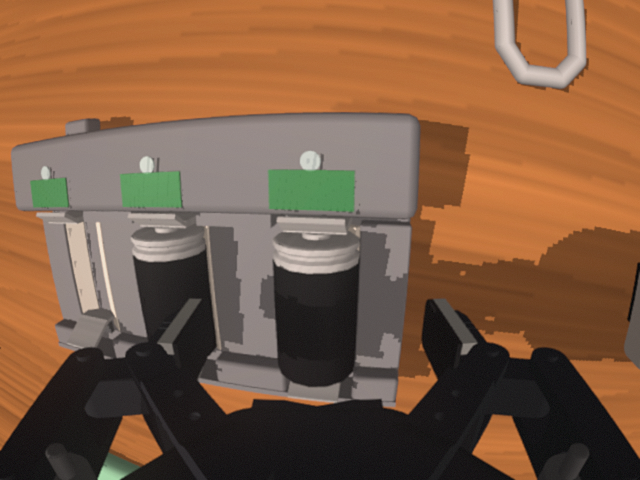

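View pics/w7.png

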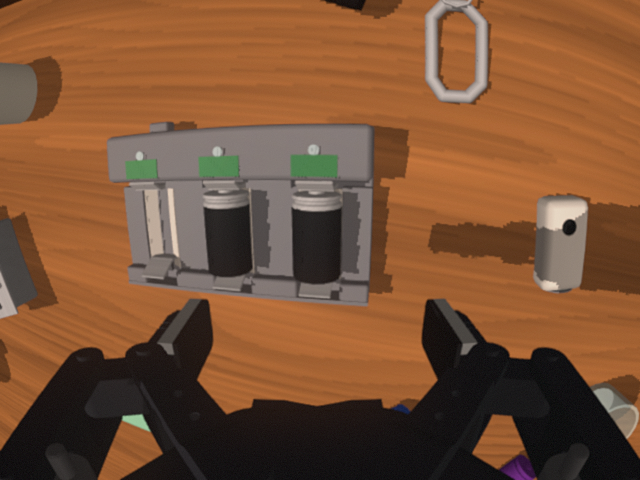

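Run:
```python
from h import *
cy=math.radians(-138.3); ty=cy+math.pi; q=qt(ty); d=dvec(q); A=np.array([.5889,-.3288,.0165])
ctrl.movep(A-.12*d,q); ctrl.pause(.25)
r,*_=look(A[:2],cy,.017,"pics/w8.png")
print(get_state()["time"])
```

```text
look yaw -138.5 c [ 0.5896 -0.3278] len 0.0575 dz -0.0006 err 0.0006 3807
14.7583
```

View pics/w8.png

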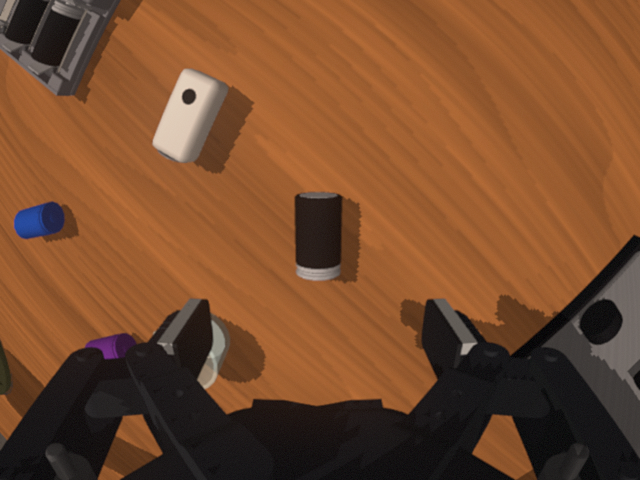

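Run:
```python
from h import *
cy=math.radians(-138.5); ty=cy+math.pi; q=qt(ty); d=dvec(q); A=np.array([.5896-.0008,-.3278-.0007,.0165])
ctrl.movel(A+.0048*d,q,max_speed=.12); 
ctrl.close_gripper(60); s=get_state(); print(s["time"],s["width"],s["contact_force"].round(1),s["tcp_pos"])
ctrl.movel(s["tcp_pos"]+[0,0,.1],max_speed=.2); s=get_state(); print(s["time"],s["width"],s["contact_force"].round(1))
inhand("pics/w9.png")
q=qt(CY+math.pi); d=dvec(q)
ctrl.movep(chpts(O,CY,[[-.0035,.066,.127]])[0]+.004*d,q); ctrl.pause(.3)
s=get_state(); print(s["time"],s["width"])
inhand("pics/w10.png")
```

```text
16.4917 0.03177273679385834 [ 0.6 -0.6  4.8] [ 0.58857119 -0.32800662  0.01238415]
17.1417 0.03162526370221405 [ 0.2  0.4 -1.6]
inhand y0,yaw,z0,pitch [-0.0003 -0.0018 -0.0039 -0.0001] x -0.0275 0.0296 8901 10104
19.1417 0.03182692863046504
inhand y0,yaw,z0,pitch [-0.0003 -0.0006 -0.0042  0.0017] x -0.0256 0.0315 8923 10124
```

View pics/w10.png

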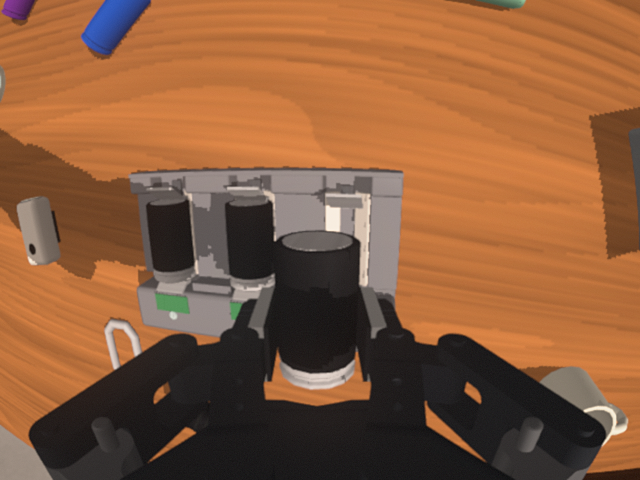

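Run:
```python
from h import *
place(.066,CY+math.pi,0,hx=.0015,zoff=.0041,zs=(.058,.045,.036,.0305))
p,_=vision.grab_frame("wrist"); cv2.imwrite("pics/w11.png",p)
place(.066,CY+math.pi,0,hx=.0015,zoff=.0041,zs=(.0285,.0275,.0265,.0258),fmax=5)
s=get_state(); print(s["tcp_pos"],s["contact_force"])
```

```text
z 0.058 err [0.2 0.1 0.4] F [-0.  -0.3 -2.2] w 0.0316 t 20.49
z 0.045 err [ 0.1 -0.1 -0.4] F [1.3 0.  0. ] w 0.0318 t 20.86
z 0.036 err [-0.  -0.1 -0.5] F [ 3.   0.4 -1.7] w 0.0315 t 21.16
z 0.0305 err [-0.1 -0.1 -0.4] F [ 2.8  0.7 -1.4] w 0.032 t 21.41
z 0.0285 err [-0.  0. -0.] F [ 2.2  0.7 -2.2] w 0.0317 t 21.71
z 0.0275 err [ 0. -0. -0.] F [ 2.7  0.3 -2. ] w 0.0319 t 21.96
z 0.0265 err [ 0.  0. -0.] F [ 2.7  1.2 -1.4] w 0.0324 t 22.21
z 0.0258 err [0.1 0.1 0.5] F [ 1.2 -0.1  6. ] w 0.0319 t 22.46
fmax
[0.54797415 0.1144617  0.02230429] [ 1.21330977 -0.05152705  5.9591186 ]
```

View pics/w11.png

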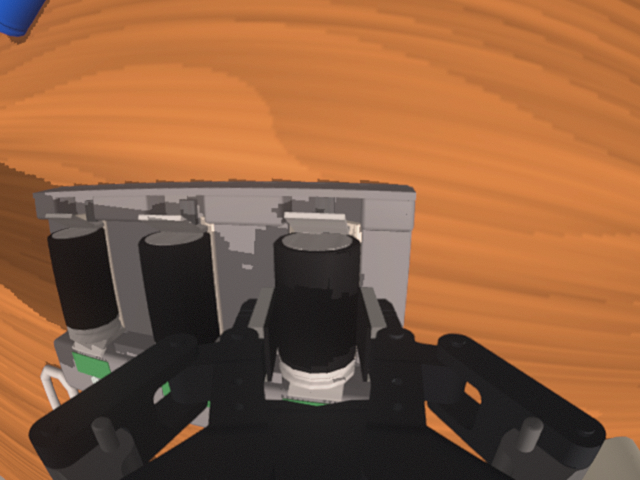

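Same seating signature. Release and check.

Run:
```python
from h import *
ctrl.ungrasp(); s=get_state(); print(s["time"],s["width"],s["contact_force"].round(1))
d=dvec(s["eef_rot"])
ctrl.movel(s["tcp_pos"]-.13*d,max_speed=.2); ctrl.pause(.2); s=get_state(); print(s["time"])
for y in (0,.066,-.066):
    c=chpts(O,CY,[[0,y,0]])[0][:2]; r=look(c,CY,.027,"pics/w12.png",.031)
    e=r[0][3]-c; print("rel mm",(1e3*np.array([e@[math.cos(CY),math.sin(CY)],e@[-math.sin(CY),math.cos(CY)]])).round(1))
```

```text
23.0333 0.08568869239101122 [0.4 0.9 0.4]
24.0333
look yaw 7.23 c [0.5565 0.0493] len 0.0573 dz -0.0004 err 0.0005 3044
rel mm [-1.9 -0.3]
look yaw 7.31 c [0.5477 0.1148] len 0.0569 dz -0.0005 err 0.0005 3535
rel mm [-2.1 -0.3]
look yaw 7.31 c [ 0.5652 -0.0161] len 0.0572 dz -0.0005 err 0.0006 2429
rel mm [-1.8 -0.3]
```

View pics/w12.png

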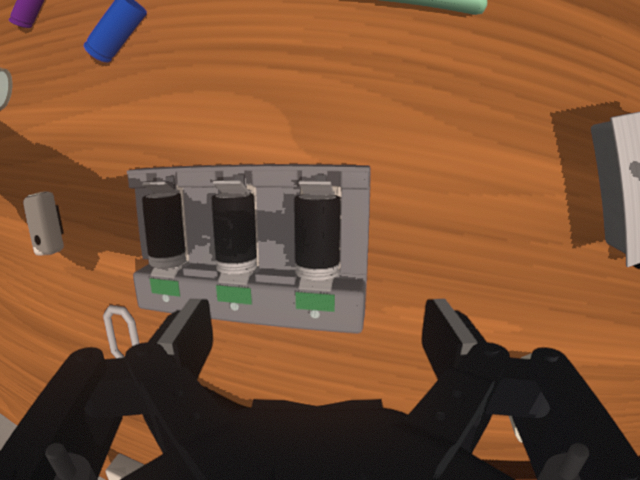

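Run:
```python
from h import *
ctrl.close_gripper(30)
ctrl.movep([.45,.375,.24],qdown(math.radians(-157))); ctrl.pause(.3)
st=get_state(); print(st["time"],st["width"]); p,d=vision.grab_frame("wrist"); W=wcloud(d,st); cv2.imwrite("pics/w13.png",p); np.savez("pics/w13.npz",W=W)
m=(W[...,2]>.0425)&(W[...,2]<.0475)&(np.hypot(W[...,0]-.46,W[...,1]-.38)<.1)
X=W[m][:,:2].astype(np.float32); print(len(X),cv2.minAreaRect(X))
m=(W[...,2]>.056)&(W[...,2]<.1)&(np.hypot(W[...,0]-.46,W[...,1]-.38)<.05); X=W[m]; print(len(X),X.mean(0))
for a in np.arange(.056,.085,.004):
    k=(X[:,2]>=a)&(X[:,2]<a+.004); print(a.round(3),k.sum(),X[k].mean(0).round(4) if k.any() else "")
```

```text
26.3 -7.212679031175206e-05
9006 ((0.4555165469646454, 0.37231093645095825), (0.11651036143302917, 0.07424350082874298), 24.60061264038086)
171 [0.44578386 0.36758555 0.07776718]
0.056 2 [0.456  0.3719 0.0569]
0.06 2 [0.4548 0.3714 0.0625]
0.064 0 
0.068 1 [0.4515 0.3725 0.0702]
0.072 17 [0.4446 0.3685 0.0748]
0.076 133 [0.4455 0.3673 0.0784]
0.08 16 [0.4464 0.3681 0.0805]
0.084 0
```

View pics/w13.png

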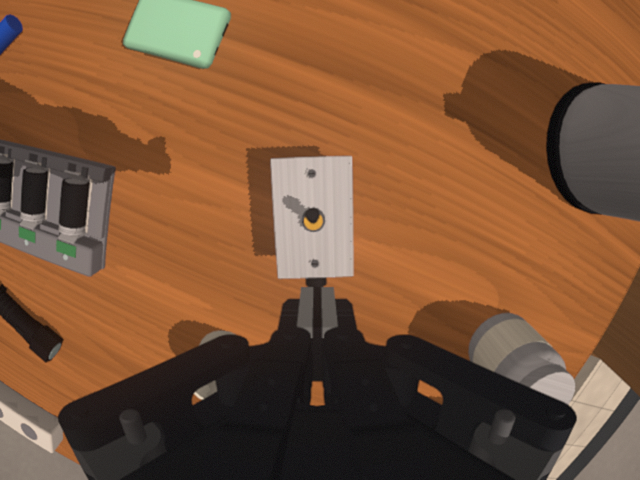

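```bash
cat >> h.py <<'E'
SC=np.array([.4555,.3723]); SY=math.radians(24.6); SU=np.array([math.cos(SY),math.sin(SY)])
def sp(s,z): return [*(SC+s*SU),z]
E
python3 - <<'E'
from h import *
q=qdown(SY-math.pi)
ctrl.movep(sp(-.055,.14),q); ctrl.pause(.2); ctrl.movel(sp(-.055,.063),q,max_speed=.12); ctrl.pause(.2)
f0=get_state()["contact_force"]; print(f0.round(2),get_state()["time"])
for s in (-.04,-.033,-.028,-.024,-.02,-.017,-.015,-.013,-.0115,-.010,-.0085,-.007):
    ctrl.movel(sp(s,.063),q,max_speed=.05); st=get_state(); f=st["contact_force"]-f0
    act=(st["tcp_pos"][:2]-SC)@SU
    print(s,round(act,4),"Fu",round(f[:2]@SU,2),f.round(1),round(st["time"],2))
    if f[:2]@SU<-7: break
p,_=vision.grab_frame("wrist"); cv2.imwrite("pics/w14.png",p)
E
```

```text
[ 0.7  -0.46 -0.36] 28.0667
-0.04 -0.0398 Fu -0.5 [-0.9  0.7  1. ] 28.52
-0.033 -0.0327 Fu -0.67 [-0.6 -0.2 -0.2] 28.81
-0.028 -0.0277 Fu 0.63 [0.1 1.3 0.4] 29.06
-0.024 -0.0239 Fu -0.7 [-1.1  0.6 -1.1] 29.31
-0.02 -0.0197 Fu -0.2 [-0.7  1.   0.1] 29.56
-0.017 -0.0167 Fu 0.39 [0.3 0.3 0.2] 29.81
-0.015 -0.0148 Fu -1.2 [-1.1 -0.5  0.3] 30.06
-0.013 -0.0129 Fu -1.7 [-1.9  0.1  0.6] 30.31
-0.0115 -0.0114 Fu -1.81 [-2.  -0.1  1.7] 30.56
-0.01 -0.0098 Fu -1.73 [-1.9 -0.1  1.1] 30.81
-0.0085 -0.0083 Fu -1.5 [-1.6 -0.2  0.7] 31.06
-0.007 -0.0069 Fu -1.37 [-1.8  0.5  0.9] 31.31
```

View pics/w14.png

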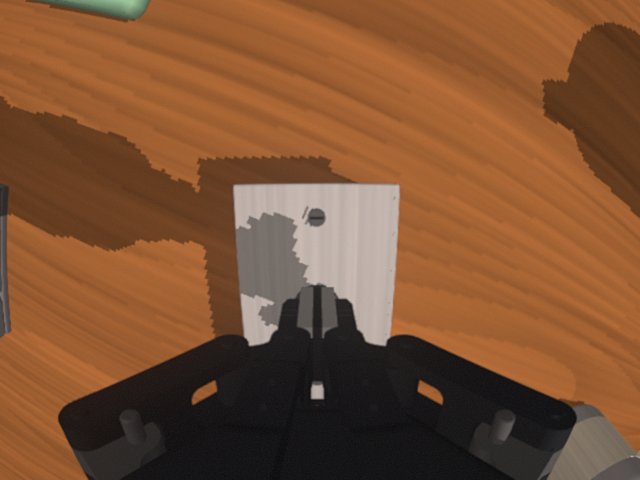

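Run:
```python
from h import *
q=qdown(SY-math.pi); f0=np.array([.2,-.2,-.3])
for s in np.arange(-.0055,.012,.0012):
    ctrl.movel(sp(s,.063),q,max_speed=.05); st=get_state(); f=st["contact_force"]-f0
    act=(st["tcp_pos"][:2]-SC)@SU
    print(round(s,4),round(act,4),"Fu",round(f[:2]@SU,2),f.round(1),round(st["time"],2))
    if f[:2]@SU<-6: break
```

```text
-0.0055 -0.0066 Fu -4.66 [-4.1 -2.1  2.9] 31.61
-0.0043 -0.0064 Fu -7.8 [-7.  -3.3  4.5] 31.86
```

Run:
```python
from h import *
q=qdown(SY-math.pi)
ctrl.movel(sp(-.045,.063),q,max_speed=.12); ctrl.movel(sp(-.05,.20),q,max_speed=.2); ctrl.pause(.3)
st=get_state(); print(st["time"]); p,d=vision.grab_frame("wrist"); W=wcloud(d,st); cv2.imwrite("pics/w15.png",p)
m=(W[...,2]>.072)&(W[...,2]<.09)&(np.hypot(W[...,0]-.4555,W[...,1]-.3723)<.04); X=W[m]
e=np.median(X[:,:2],0)-SC; print(len(X),"tip along box x",e@SU,"across",e@[-SU[1],SU[0]],np.median(X[:,2]))
p,d=vision.grab_frame("top"); W=cloud("top",d); cv2.imwrite("pics/top1.png",p)
m=(W[...,2]>.068)&(W[...,2]<.09)&(np.hypot(W[...,0]-.4555,W[...,1]-.3723)<.04); X=W[m]; print("top",len(X),((X[:,:2]-SC)@SU).round(3) if len(X)<20 else np.median((X[:,:2]-SC)@SU))
```

```text
33.4833
0 tip along box x nan across nan nan
top 0 []
  return _methods._mean(a, axis=axis, dtype=dtype,
  ret = um.true_divide(
  ret = ret.dtype.type(ret / rcount)
```

View pics/w15.png

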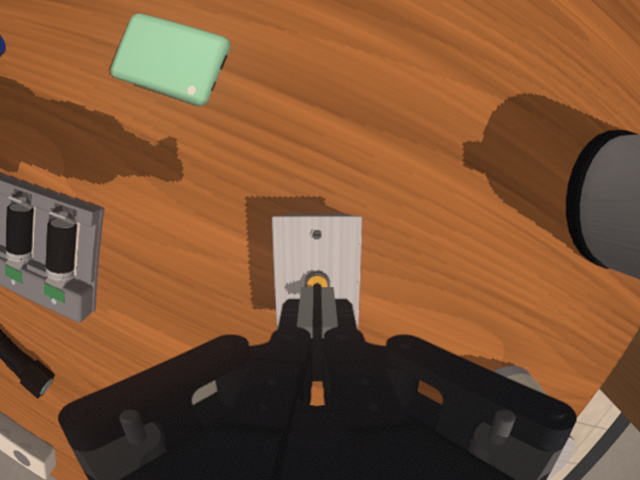

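View pics/top1.png

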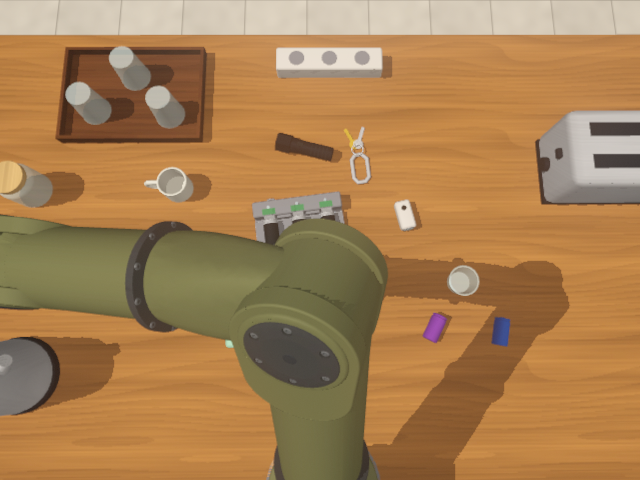

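Occluded by the fingers; I'll move clear towards the base and look from outside.

Run:
```python
from h import *
ctrl.movep([.33,.33,.30],qdown(SY-math.pi)); ctrl.pause(.3)
def an(tag,W):
    m=(W[...,2]>.070)&(W[...,2]<.09)&(np.hypot(W[...,0]-.4555,W[...,1]-.3723)<.04); X=W[m]
    if len(X): e=X[:,:2]-SC; print(tag,len(X),"tip along",np.median(e@SU).round(4),"across",np.median(e@[-SU[1],SU[0]]).round(4),np.median(X[:,2]).round(4))
    else: print(tag,"none")
st=get_state(); print(st["time"]); p,d=vision.grab_frame("wrist"); an("wrist",wcloud(d,st)); cv2.imwrite("pics/w16.png",p)
for c in("top","scene"):
    p,d=vision.grab_frame(c); an(c,cloud(c,d)); cv2.imwrite(f"pics/{c}2.png",p)
```

```text
34.4667
wrist none
top 34 tip along 0.0125 across -0.0007 0.0776
scene 27 tip along 0.0165 across -0.0003 0.0771
```

View pics/w16.png

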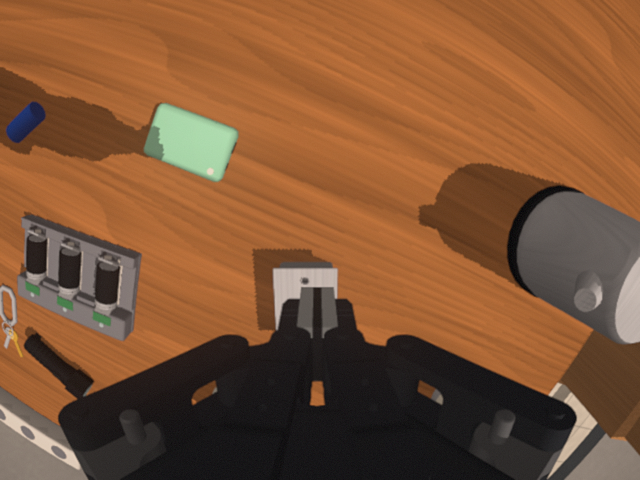

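View pics/scene2.png

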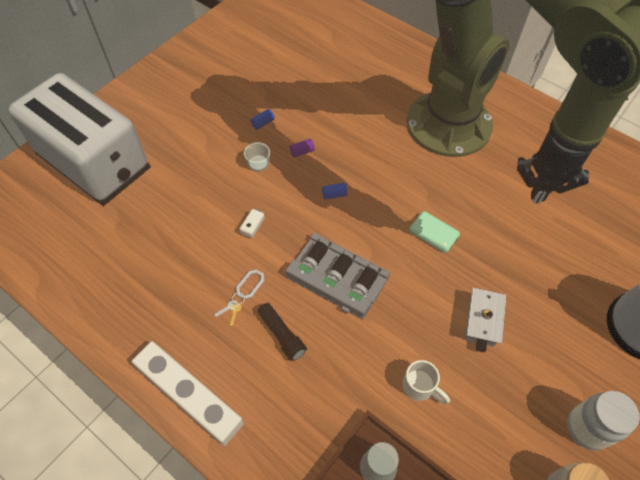

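Run:
```python
from h import *
print(get_state()["time"]); ticket.close_job()
```

```text
34.6167
the job is handed in; nothing more can be done
```

Both loose black D cells are on charge and the toggle is switched on. I handed the job in at 34.6 s of the 64 s.

- **Cells:** I laid one in the right bay and one in the left, each pressed down until it seated, at about 6 N, and released at rest. A last wrist-camera fit put all three cells level and within 0.3 mm of each other relative to their bays, buttons towards the fixed contacts. The cell already charging had not moved visibly. The second cell slipped about 2 mm in the grip on the way over; I corrected for that before lowering it.
- **Toggle:** I pushed it over until it met its stop. The force rose from about 1.5 N to 7.8 N with no further movement. Afterwards the tip sat 12.5 mm (top camera) or 16.5 mm (scene camera) to the +x side at about 77.5 mm up, against 14 mm and 79 mm expected, so the two cameras differ by 4 mm. The wrist camera could not see it, because the closed fingers hid it.
- **Everything else:** The blue and purple look-alikes and the other objects look unmoved in the final pictures. I judged this by eye, not by measurement.

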